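# Park the sprung jaw of a glueing jig on its stop pin

### The job

The wagon body in the larger glueing jig has set: open the jig by pushing its sprung slide back with your fingertips on the front of the thumb plate until it has gone past the stop pin, but not so far that it is driven against its end stop, then let go so that it comes back and stays parked half open against the pin. Only push: do not pinch the thumb plate or touch its rubber back, and lift nothing, the stop pin included. Leave the wagon body lying in the jig, the smaller jig closed on its hut, and the other things on the bench where they are.

Things in the scene. Friction and masses are not known exactly. Their poses are not given: they have to be found in the camera images.
- large_jig: the larger of two glueing jigs, screwed to the bench: aluminium base plate 340 x 110 x 12 mm. Origin on the bench, on the jig's centre line; x runs along the slide towards its spring (the way to push), y across, z up. Along x: anvil face at -152 mm, wagon body to -68, slide's jaw, dark bridge with stop pin -1 to 10, thumb plate, end stop block at 135, spring barrel to 176.
- large_slide (a joint): travel of the larger jig's slide along the jig's +x, m: 0 closed on the wagon body, 0.022 parked on the stop pin, 0.050 end stop. A spring drives it back (3 N at 0, 5 N at 0.022, 8 N at 0.050; 2 N more while its tooth lifts the pin). Past 0.022 the pin drops behind the tooth and the slide, let go, returns onto it. 0.030 to 0.040 is a right push; above 0.047 counts as against the end stop.
- large_pin (a joint): height by which the larger jig's upright sprung stop pin is raised, m: 0 fully down, up to 0.012 while the slide's tooth passes under it; up to 0.020 if it were pulled up by its knob, which is not wanted.
- large_pin_tip (a point): lower tip of the larger jig's stop pin, 29 mm above the bench when down, 4.5 mm along x from the jig's origin. The pin hangs in a dark bridge 70 mm wide across the slide and 10 mm long; its black knob tops out 78 mm above the bench (12 mm more when the tooth passes).
- large_push (a point): where to push: middle of the front face of the larger slide's upright steel thumb plate, 54 mm above the bench, 72.5 mm along x from the jig's origin when closed; moves with the slide, push along +x. Plate 60 mm wide (y), 9 mm thick, top 70 mm above the bench; at its foot the slide's bar, 32 mm wide, tops out at 26 mm. 62 mm are free in front of it up to the bridge when closed.
- large_back: black rubber backing, 4 mm thick, on the rear (+x) side of the larger slide's thumb plate; touching it means pinching the plate. Origin: the jig's, carried along x with the slide; the rubber lies 81.5 to 85.5 mm along x from it, up to 67 mm above the bench.
- wagon_center (a point): centre of the loose model wagon body held in the larger jig: grey plastic with a black roof, 85 x 32 x 36 mm, its long side along the jig's x, its centre 30 mm above the bench.
- small_jig: the smaller jig, alike in build, base plate 300 x 80 x 12 mm, thumb plate 46 mm wide; same axes and the same places along x, except its anvil (face at -112 mm). To be left closed.
- small_slide (a joint): travel of the smaller jig's slide in m, about 0 while closed on its part; same spring.
- hut_center (a point): centre of the loose little grey hut held in the smaller jig, 45 x 30 x 32 mm, its centre 28 mm above the bench.
- glue: small glue bottle with a black cap, 34 mm across, 75 mm tall; loose on the bench, not part of the job. Origin under its middle, on the bench.
- pot: low paint pot with a white lid, 36 mm across, 45 mm tall; loose on the bench, not part of the job. Origin under its middle, on the bench.
- amber: tall amber glass bottle, 60 mm across, 200 mm tall; loose on the bench, not part of the job. Origin under its middle, on the bench.
- tape: roll of brown tape lying flat, 90 mm across, 25 mm tall; loose on the bench, not part of the job. Origin under its middle, on the bench.
- cup: low white bowl, 90 mm across, 50 mm tall; loose on the bench, not part of the job. Origin under its middle, on the bench.
- brush: yellow-handled flat paint brush lying down; loose on the bench, not part of the job. Origin on its handle's axis.
- knife: grey craft knife lying down, about 155 mm long; loose on the bench, not part of the job. Origin under its middle, on the bench.
There are look-alikes about, which are no part of the job. Leave any blue or turquoise look-alike of the part that bears wagon_center alone.

How it is judged:
On the way, in this order (a step that is already met when the one before it is completed fails the run):
1. the larger jig's slide is pushed past its stop pin (value of joint large_slide above 0.0245 m).
2. let go, it has come back onto the stop pin (value of joint large_slide between 0.019 and 0.0237 m and value of joint large_pin below 0.003 m and contact force between the fingers and large_jig below 0.2 N), for 0.3 s.
At the end, for the whole second after the job is handed in: The larger jig's slide rests at 19 to 23.7 mm of travel with its stop pin down (raised less than 3 mm) and nothing pushing it; wagon body and hut within 10 mm of their starts, the wagon body upright; the smaller slide closed (under 5 mm) (value of joint large_slide between 0.019 and 0.0237 m and value of joint large_pin below 0.003 m and velocity of joint large_slide between -0.01 and 0.01 m/s and distance of each of wagon_center, hut_center from where it was at the start of the episode below 0.01 m and angle between wagon_center's own z axis and vertical below 0.15 rad and value of joint small_slide below 0.005 m); the robot touches nothing.
It fails at once if the slide is driven against its end stop (beyond 47 mm) (value of joint large_slide above 0.047 m).
It fails at once if the thumb plate is pinched (its rubber back touched) or the stop pin pulled up by its knob (contact force between the fingers and large_back above 0.5 N or value of joint large_pin above 0.0155 m).
It fails at once if the wagon body is lifted or moved from its place (height (world z) of wagon_center above 0.042 m or distance of wagon_center from where it was at the start of the episode above 0.015 m).
It fails at once if the smaller jig is opened or its hut moved (value of joint small_slide above 0.01 m or distance of hut_center from where it was at the start of the episode above 0.015 m).
It fails at once if another thing on the bench is moved or lifted (distance of any of glue, pot, amber, tape, cup, brush, knife from where it was at the start of the episode above 0.03 m).
It also fails if it takes over 35 s, if anything falls off the work surface, if the arm or the gripper's body presses on something with over 40 N, if the wrist force passes 120 N, or if a joint passes its speed limit or range.

### The arm

A 6-joint arm with a two-finger parallel gripper is mounted at the origin on the work surface. World frame = base frame: x ahead of the robot, y to its left, z up, the work surface at z = 0. Lengths are in m, angles in rad, forces in N, time in s.
With the tool pointing down it reaches from about 0.25 to 0.775 m from the base axis. Payload 4 kg.
Tool frame: the origin (TCP) lies at the very end of the fingers, on their centre line; the grasp point (between the pads) lies hold_point_z behind it (hold_point_z is the distance from the TCP to the grasp point, in m); z points along the fingers, y is the direction in which the jaws open and shut (so a half turn about z gives the same grasp; the last joint's range is limited). The gripper opens to 94 mm and grips with 3 to 60 N. Pads are 16 mm wide; open, the fingers measure 119 mm over their backs; the gripper's body (75 mm by 177 mm) begins 78 mm behind the grasp point.
Start: joints at [-1.308, 0.087, 1.371, -0, 1.684, -0.103], TCP at [0.197, -0.514, 0.206] pointing down, gripper open.
Joint ranges: [-3.1, 3.1], [-0.76, 2.03], [0.27, 2.55], [-1.08, 4.22], [0.17, 2.65], [-2.57, 2.57]. Speed limits (rad/s): [2.79, 2.79, 3.14, 3.14, 3.14, 3.14].

### API

Orientations are given as [roll, pitch, yaw] about the fixed x, y, z axes, in that order (R = Rz(yaw) Ry(pitch) Rx(roll)).
In Python, from bench import * gives the robot as it stands.
- The arm moves only by the tool step_arm, never from a script. Its argument "increments" is text: rows parted by semicolons, each of 6 numbers parted by spaces: the shift along the tool's x, y, z in cm, then the turn, a rotation vector about the tool's x, y, z in rad. A call has 1 to 5 rows; each row shifts and turns the commanded pose from where the row before left it, along the tool's axes as they then stand; what a row does not reach is not made up. A row lasts 1/10 s, in which the tool goes at most 50 mm and 8.59 degrees, less where a joint would pass 70% of its speed; a pose out of reach is approached as far as the arm can. A call is refused whole if a number of a shift passes 5 or a number of a turn 0.15, either way. A call with a gripper value outside its range is refused whole. "claw" is the gripper's target within -1 to 1 (shut at 1, half-way at 0, fully open at -1), set as the call begins (left out, the last holds). The fingers move at their own pace and stop on an object; the grip force is fixed at half the most. Time passes only in rows, so rows that do not move let the fingers close. It gives the time, the measured TCP pose, the force and the opening at its end, in the units of the state.
- get_obs(): the state, without advancing time (a new reading comes with each control period).
- snapshot(name): name is "scene" or "side" or "wrist"; returns the picture (400x640x3 uint8, red, green, blue); there is no depth.
- calibration(name): a dict with "camera_matrix" (3x3 intrinsics, pixels), "eye" and "orientation" of the camera in the world; the wrist camera has in their place "tool_from_camera" (4x4, takes a point from camera to tool coordinates, whose origin is the TCP and whose axes are the flange's). Camera axes: x right, y up, looking along -z (the intrinsics and any distortion apply to the point x, -y, -z); pixel columns grow to the right and rows downward; lengths in m; the calibration is good to about 2 mm. A picture is of the moment at which its call begins: read the wrist's pose just before it. calibration takes no time and is no camera call.
- close_job(): hands the job in, once; it reports no verdict.
The state is a dict: "time": time; "joint_positions": joint angles; "qvel": joint speeds; "joint_torque": joint torques, N m; "tool_pos": TCP position; "ee_rot": TCP orientation; "wrist_force": force on the tool from outside, world axes, zero at the start; "wrist_torque": the same for the moment, N m; "width": finger opening in m.
Only numpy, scipy, OpenCV 4.12 (cv2) and the standard library are available. Lean on these libraries where they do the work, as an engineer would, in place of code of your own. Each camera call takes 0.05 s, during which the arm holds its last target. There are 200 camera calls.

## Working session

There is one attempt and no reset: what is moved stays moved. The work goes in short steps, Python scripts to look and compute and a tool call to move; the robot and the scene stay as the last step left them, time stands still between calls to the robot, and variables do not carry over. Pictures are saved under pics/ and viewed, about 8 in all and at most 12, crops included, and the job is handed in when it is done.

Besides the shell and the picture viewer there is one more tool, called after "Emit:" as name(argument=value, ...) on one line, values as JSON. step_arm: Moves the arm, as the interface text tells. Its arguments: {"type":"object","properties":{"increments":{"type":"string"},"claw":{"type":"number"}},"required":["increments"]}

```bash
mkdir -p pics; python3 - <<'E'
from bench import *
import cv2
for n in ("scene","side"):
    c=calibration(n); print(n,c)
    cv2.imwrite(f"pics/{n}0.png",snapshot(n)[:,:,::-1])
print(calibration("wrist")); print(get_obs())
E
```

```text
scene {'camera_matrix': array([[401.71067044,   0.        , 314.79706284],
       [  0.        , 401.71067044, 201.12105231],
       [  0.        ,   0.        ,   1.        ]]), 'eye': array([ 0.93454811, -0.62154394,  0.91568467]), 'orientation': array([ 0.72632647, -0.00121252,  0.5666929 ])}
side {'camera_matrix': array([[469.25158776,   0.        , 311.07758042],
       [  0.        , 469.25158776, 199.02622514],
       [  0.        ,   0.        ,   1.        ]]), 'eye': array([-0.46885125, -1.00794321,  0.9584823 ]), 'orientation': array([ 1.01635102,  0.00182241, -0.76413357])}
{'camera_matrix': array([[293.23229248,   0.        , 315.83033626],
       [  0.        , 293.23229248, 201.05320567],
       [  0.        ,   0.        ,   1.        ]]), 'tool_from_camera': array([[ 1.18217478e-04,  9.72337899e-01,  2.33578671e-01,
         6.59989767e-02],
       [ 9.99999745e-01, -2.79428395e-04,  6.57086411e-04,
        -1.94207497e-03],
       [ 7.04178533e-04,  2.33578534e-01, -9.72337684e-01,
        -1.79518854e-01],
       [ 0.00000000e+00,  0.00000000e+00,  0.00000000e+00,
         1.00000000e+00]])}
{'time': 0.1, 'joint_positions': array([-1.30808454e+00,  8.78639730e-02,  1.37206718e+00, -6.36436286e-07,
        1.68358605e+00, -1.03093182e-01]), 'qvel': array([ 0.00039904, -0.00072938, -0.00453119,  0.0004754 , -0.00054263,
       -0.00052065]), 'joint_torque': array([ 2.19570808e-03, -3.41253555e+01, -3.03299940e+01,  7.20369816e-02,
        3.04892322e-02, -1.00675798e-04]), 'tool_pos': array([ 0.1966095 , -0.51314508,  0.2044488 ]), 'ee_rot': array([-3.13967826e+00, -1.97427332e-04,  3.65804710e-01]), 'wrist_force': array([ 0.14815958,  0.64636692, -0.35248305]), 'wrist_torque': array([-0.00991276, -0.02770859, -0.01824735]), 'width': 0.09396370158445098}
```

View pics/scene0.png

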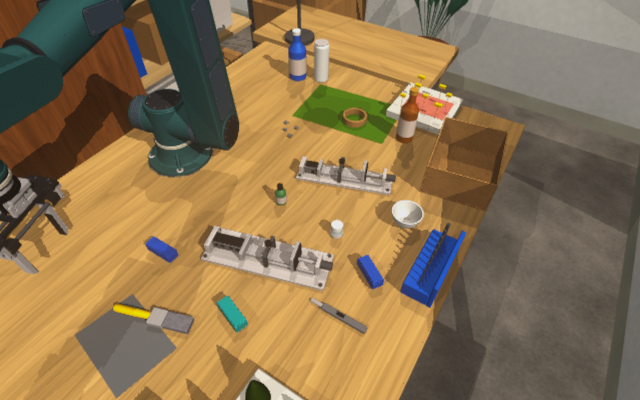

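View pics/side0.png

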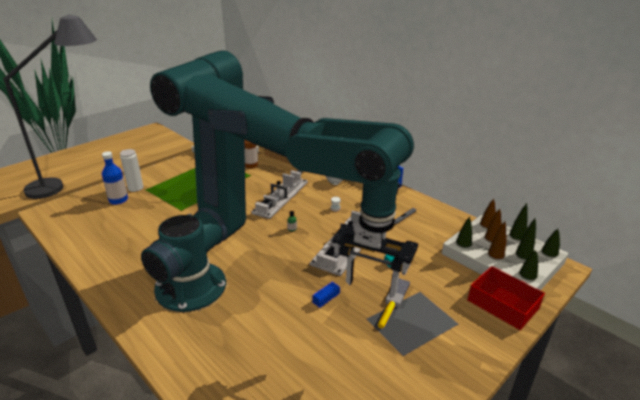

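The scene picture shows the large jig at px (203–333, 228–287), with wagon left, bridge ~(268,245), thumb plate ~(297,255) and spring at the right. The small jig is at (297–395, 158–195). The side view is mostly blocked by the arm. I'll crop and compute.

```bash
cat > h.py <<'E'
import numpy as np, cv2
from scipy.spatial.transform import Rotation as R
from bench import *
def cam(n,obs=None):
    c=calibration(n);K=c["camera_matrix"]
    if n=="wrist":
        T=np.eye(4);T[:3,:3]=R.from_euler("xyz",obs["ee_rot"]).as_matrix();T[:3,3]=obs["tool_pos"]
        T=T@c["tool_from_camera"];return K,T[:3,:3],T[:3,3]
    return K,R.from_euler("xyz",c["orientation"]).as_matrix(),c["eye"]
def ray(C,px,z):
    K,Rm,e=C;u=np.atleast_2d(px).astype(float)
    d=np.c_[(u[:,0]-K[0,2])/K[0,0],-(u[:,1]-K[1,2])/K[1,1],-np.ones(len(u))]@Rm.T
    return e+d*((z-e[2])/d[:,2])[:,None]
def proj(C,P):
    K,Rm,e=C;p=(np.atleast_2d(P)-e)@Rm
    return np.c_[K[0,2]+K[0,0]*p[:,0]/-p[:,2],K[1,2]-K[1,1]*p[:,1]/-p[:,2]]
E
python3 - <<'E'
from h import *
im=cv2.imread("pics/scene0.png")
cv2.imwrite("pics/crop0.png",cv2.resize(im[215:300,190:350],None,fx=5,fy=5,interpolation=cv2.INTER_CUBIC))
C=cam("scene")
for n,p,z in [("left corner",(203,258),.012),("right-bottom",(330,286),.012),("right-top",(333,262),.012),("glue base",(281,203),0),("amber base",(405,138),0)]:
    print(n,ray(C,p,z).round(3))
E
```

```text
left corner [[ 0.362 -0.276  0.012]]
right-bottom [[ 0.691 -0.166  0.012]]
right-top [[ 0.661 -0.1    0.012]]
glue base [[0.416 0.004 0.   ]]
amber base [[0.608 0.49  0.   ]]
```

View pics/crop0.png

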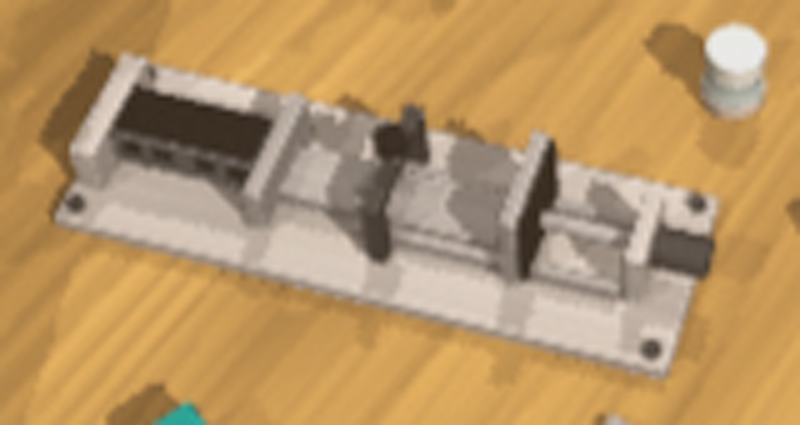

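```bash
python3 - <<'E'
from h import *
C=cam("scene")
c=lambda X,Y:((X+.5)/5-.5+190,(Y+.5)/5-.5+215)
A=ray(C,c(56,217),.010)[0];B=ray(C,c(663,375),.010)[0];D=ray(C,c(718,198),.012)[0]
print(A,B,D,np.linalg.norm(B-A),np.linalg.norm(D-B))
# thumb plate top edge front: from (510,278 bottom)..., top corners
T1=ray(C,c(508,212),.070)[0];T2=ray(C,c(540,132),.070)[0];print("plate top",T1,T2,np.linalg.norm(T1-T2))
print("knob",ray(C,c(412,108),.078))
ex=(B-A)/np.linalg.norm(B-A);ex[2]=0;yaw=np.arctan2(ex[1],ex[0]);print("yaw",yaw)
ey=np.array([-ex[1],ex[0],0])
O=(A+D)/2;O2=(A+B)/2+.055*ey;print("centre",O,O2)
for n,P in(("T1",T1),("T2",T2)):print(n,(P-O)@ex,(P-O)@ey)
E
```

```text
[ 0.35557231 -0.27819463  0.01      ] [ 0.67955216 -0.18397723  0.01      ] [ 0.64894371 -0.07834087  0.012     ] 0.33740163564477627 0.1099996268426894
plate top [ 0.58280979 -0.17700887  0.07      ] [ 0.56869272 -0.12755981  0.07      ] 0.051424713147094625
knob [[ 0.50772784 -0.1551984   0.078     ]]
yaw 0.2830067565790272
centre [ 0.50225801 -0.17826775  0.011     ] [ 0.50220381 -0.17827382  0.01      ]
T1 0.07769897735796018 -0.021284795163331132
T2 0.07795183832751734 0.030139296307408935
```

Jig pose: 337×110 mm measured against 340×110 given, origin ≈ (0.502, −0.178), yaw ≈ 0.283. The thumb plate top is at 78 mm in the jig frame, and 77 was expected. I'll close the fingers and hover over the gap in front of the plate.

Emit:
step_arm(increments="3 -1.3 0 0 0 0.03; 3 -1.3 0 0 0 0.03; 3 -1.3 0 0 0 0.023; 3 -1.3 0 0 0 0; 3 -1.3 0 0 0 0", claw=1)

```text
time: 0.6
tool_pos: [0.3198, -0.4043, 0.2049]
ee_rot: [-3.141, 0.0, 0.282]
wrist_force: [-0.5, -0.2, -0.4]
width: 0.0573
```

Emit:
step_arm(increments="3 -1.3 0 0 0 0; 3 -1.3 0 0 0 0; 3 -1.3 0 0 0 0; 3 -1.3 0 0 0 0; 3 -1.3 0 0 0 0")

```text
time: 1.1
tool_pos: [0.4458, -0.3, 0.2049]
ee_rot: [-3.141, 0.001, 0.283]
wrist_force: [0.6, -0.1, 0.1]
width: 0.0171
```

```bash
python3 - <<'E'
from h import *
o=get_obs();print(o["time"],o["tool_pos"],o["ee_rot"],o["width"])
O=np.array([.5022,-.1783,0]);y=.283
d=O+.042*np.array([np.cos(y),np.sin(y),0])-o["tool_pos"]
print(R.from_euler("xyz",o["ee_rot"]).as_matrix().T@d*100)
E
```

```text
1.1 [ 0.44578159 -0.30000862  0.20489749] [-3.14086549e+00  6.17315741e-04  2.82821186e-01] 0.01712552578931966
[ 13.02682021 -10.09874668  20.4890603 ]
```

Emit:
step_arm(increments="2.6 -2 0 0 0 0; 2.6 -2 0 0 0 0; 2.6 -2 0 0 0 0; 2.6 -2 0 0 0 0; 2.4 -2 0 0 0 0")

```text
time: 1.6
tool_pos: [0.5406, -0.168, 0.2047]
ee_rot: [-3.141, 0.001, 0.283]
wrist_force: [0.3, -1.3, 0.0]
width: 0.0007
```

Emit:
step_arm(increments="0 0 0 0 0 0; 0 0 0 0 0 0; 0 0 0 0 0 0")

```text
time: 1.9
tool_pos: [0.5395, -0.1702, 0.2052]
ee_rot: [3.141, 0.001, 0.282]
wrist_force: [0.4, 1.0, -1.2]
width: 0.0006
```

```bash
python3 - <<'E'
from h import *
o=get_obs();im=snapshot("wrist")[:,:,::-1].copy();cv2.imwrite("pics/w1raw.png",im)
s=snapshot("scene")[:,:,::-1]
print(o["time"],o["tool_pos"],o["ee_rot"],o["width"],o["wrist_force"])
C=cam("wrist",o);O=np.array([.5022,-.1783,0]);y=.283
Rz=R.from_euler("z",y).as_matrix()
pts=np.array([[.0725,-.03,.07],[.0725,.03,.07],[.0815,-.03,.07],[.0815,.03,.07],[.170,-.055,.012],[.17,.055,.012],[.010,-.035,.06],[.01,.035,.06]])
for p in proj(C,O+pts@Rz.T):cv2.circle(im,tuple(int(v) for v in p.round()),2,(0,0,255),1)
cv2.imwrite("pics/w1.png",np.hstack([im]));
E
```

```text
1.9 [ 0.53950683 -0.17020285  0.20515272] [3.14147594e+00 9.82610862e-04 2.81826659e-01] 0.0006308421970796648 [ 0.37085435  1.04863991 -1.15624795]
```

View pics/w1.png

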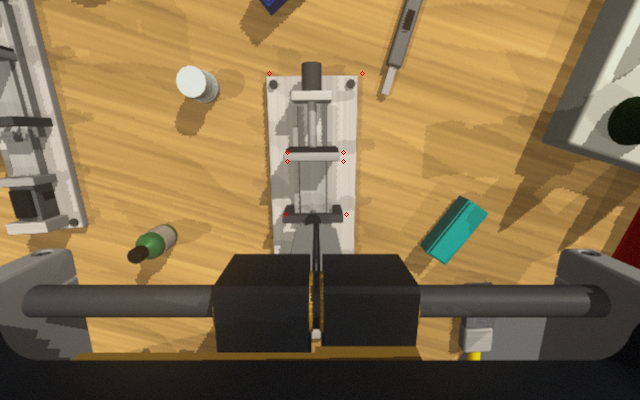

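The wrist view confirms the pose: the plate is at cols 287–339, rows 147–160, within about 3 mm of the red predictions. The gap between bridge (row ~214) and plate is free. I'll descend into it.

Emit:
step_arm(increments="0 -0.4 3 0 0 0; 0 0 3 0 0 0; 0 0 3 0 0 0; 0 0 2 0 0 0; 0 0 0 0 0 0")

```text
time: 2.5
tool_pos: [0.536, -0.1655, 0.0916]
ee_rot: [-3.137, 0.006, 0.281]
wrist_force: [-0.6, 0.2, -0.5]
width: 0.0004
```

Emit:
step_arm(increments="0 0 2 0 0 0; 0 0 2 0 0 0; 0 0 1.5 0 0 0; 0 0 0 0 0 0; 0 0 0 0 0 0")

```text
time: 3.0
tool_pos: [0.5394, -0.1661, 0.0413]
ee_rot: [3.141, -0.001, 0.282]
wrist_force: [0.4, -0.6, 0.6]
width: 0.0005
```

```bash
cat >> h.py <<'E'
def jig(p):
    return R.from_euler("z",-.283).apply(np.asarray(p)-[.5022,-.1783,0])*1000
def shots(n):
    s=snapshot("scene")[:,:,::-1];cv2.imwrite(f"pics/{n}.png",cv2.resize(s[195:300,190:350],None,fx=5,fy=5,interpolation=cv2.INTER_CUBIC))
E
python3 - <<'E'
from h import *
o=get_obs();print(jig(o["tool_pos"]),o["wrist_force"]);shots("s2")
E
```

```text
[39.10339225  1.3448175  41.32264661] [ 0.43618868 -0.5801446   0.63216728]
```

View pics/s2.png

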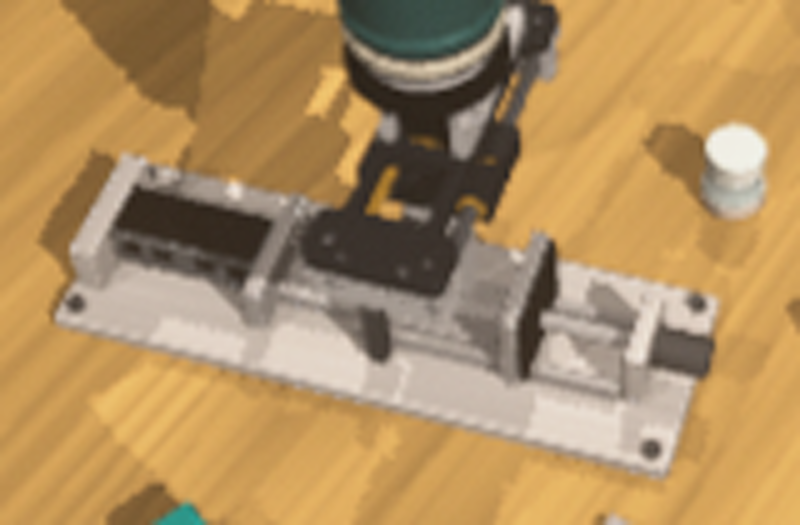

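Fingers are in the gap, nothing is touched, and the slide is still closed (plate at crop px ~(525,300)). Next I find contact.

Emit:
step_arm(increments="0.8 0 0 0 0 0; 0.7 0 0 0 0 0; 0.5 0 0 0 0 0; 0 0 0 0 0 0; 0 0 0 0 0 0")

```text
time: 3.55
tool_pos: [0.5583, -0.1599, 0.0404]
ee_rot: [3.142, 0.0, 0.283]
wrist_force: [-0.3, 0.5, -0.3]
width: 0.0006
```

Emit:
step_arm(increments="0.2 0 0 0 0 0; 0.2 0 0 0 0 0; 0.2 0 0 0 0 0; 0.2 0 0 0 0 0; 0 0 0 0 0 0")

```text
time: 4.05
tool_pos: [0.5653, -0.158, 0.0405]
ee_rot: [-3.141, 0.002, 0.283]
wrist_force: [-2.8, -1.3, 1.5]
width: 0.0007
```

```bash
python3 - <<'E'
from h import *
o=get_obs();print(jig(o["tool_pos"]),R.from_euler("z",-.283).apply(o["wrist_force"]),o["time"])
E
```

```text
[66.29501402  1.88945331 40.45219594] [-3.01797464 -0.42454871  1.52092862] 4.05
```

Contact: −3 N along the jig at TCP x ≈ 66 mm (64.5 was predicted). Pushing on gently.

Emit:
step_arm(increments="0.4 0 0 0 0 0; 0.4 0 0 0 0 0; 0.4 0 0 0 0 0; 0.4 0 0 0 0 0; 0 0 0 0 0 0")

```text
time: 4.55
tool_pos: [0.5809, -0.1533, 0.0404]
ee_rot: [-3.141, 0.001, 0.283]
wrist_force: [-2.8, -0.4, 1.3]
width: 0.0007
```

Emit:
step_arm(increments="0.4 0 0 0 0 0; 0.4 0 0 0 0 0; 0.3 0 0 0 0 0; 0 0 0 0 0 0; 0 0 0 0 0 0")

```text
time: 5.05
tool_pos: [0.591, -0.1503, 0.0404]
ee_rot: [-3.141, 0.002, 0.283]
wrist_force: [-5.3, -1.8, 2.4]
width: 0.0006
```

```bash
python3 - <<'E'
from h import *
o=get_obs();print(jig(o["tool_pos"]),R.from_euler("z",-.283).apply(o["wrist_force"]),o["time"]);shots("s3")
E
```

```text
[93.08347398  2.10221677 40.39631288] [-5.57407553 -0.30382988  2.38818513] 5.05
```

View pics/s3.png

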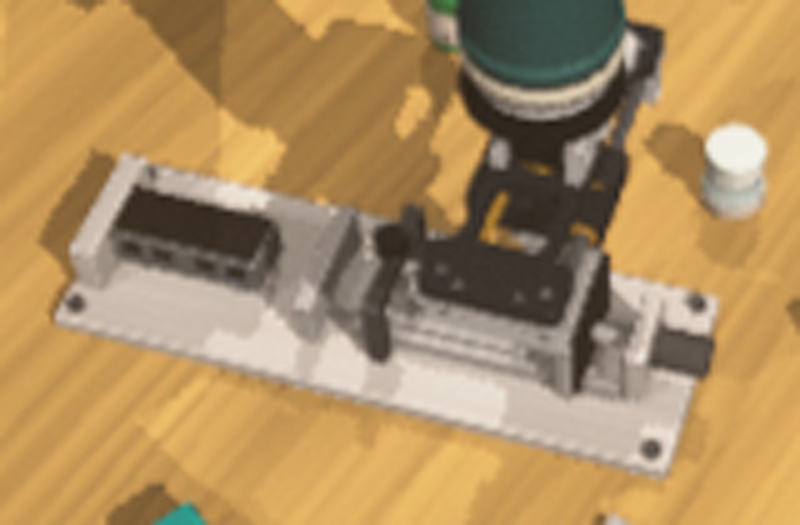

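The slide is open by roughly 27–28 mm: the jaw has cleared the wagon, the knob is down at crop px (413,210), and 5.6 N fits the spring. A bit further to about 34 mm, then check and release.

Emit:
step_arm(increments="0.3 0 0 0 0 0; 0.3 0 0 0 0 0; 0 0 0 0 0 0; 0 0 0 0 0 0")

```text
time: 5.5
tool_pos: [0.5965, -0.1486, 0.0404]
ee_rot: [-3.141, 0.003, 0.283]
wrist_force: [-6.2, -0.5, 2.6]
width: 0.0003
```

Emit:
step_arm(increments="-0.4 0 0 0 0 0; -0.4 0 0 0 0 0; -0.4 0 0 0 0 0; -0.3 0 0 0 0 0; 0 0 0 0 0 0")

```text
time: 6.0
tool_pos: [0.5841, -0.1527, 0.0406]
ee_rot: [3.141, -0.003, 0.283]
wrist_force: [0.2, -0.4, 0.6]
width: 0.0003
```

Emit:
step_arm(increments="-0.5 0 0 0 0 0; -0.5 0 0 0 0 0; -0.5 0 0 0 0 0; 0 0 0 0 0 0; 0 0 0 0 0 0")

```text
time: 6.5
tool_pos: [0.5687, -0.1571, 0.0406]
ee_rot: [3.141, -0.0, 0.282]
wrist_force: [-0.1, -0.5, 0.3]
width: 0.0004
```

```bash
python3 - <<'E'
from h import *
o=get_obs();print(jig(o["tool_pos"]),R.from_euler("z",-.283).apply(o["wrist_force"]),o["time"]);shots("s4")
E
```

```text
[69.82490602  1.8026849  40.57390384] [-0.25390936 -0.41446794  0.33164405] 6.5
```

View pics/s4.png

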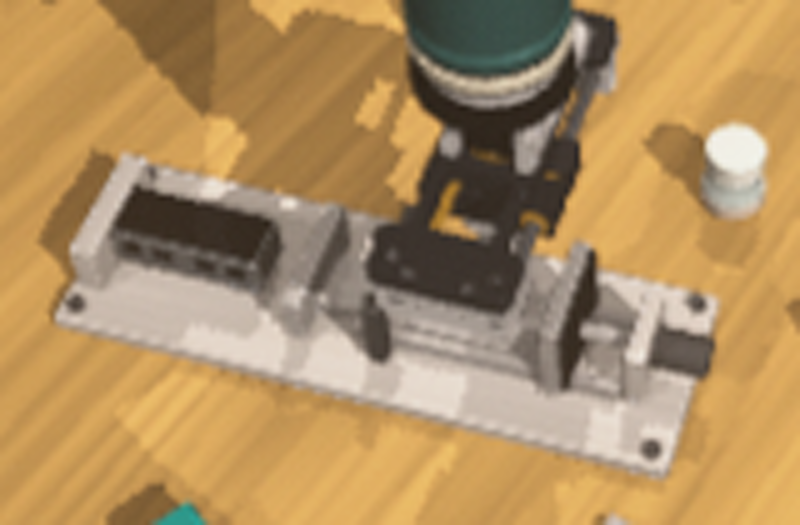

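The slide is parked: plate shifted ~40 crop px (≈22 mm), the jaw is off the wagon, and fingers have a gap to the plate. Now rise straight up.

Emit:
step_arm(increments="0 0 -2 0 0 0; 0 0 -3 0 0 0; 0 0 -4 0 0 0; 0 0 -4 0 0 0; 0 0 -3 0 0 0")

```text
time: 7.05
tool_pos: [0.5695, -0.157, 0.2037]
ee_rot: [3.139, -0.003, 0.283]
wrist_force: [-1.0, 0.2, 0.4]
width: 0.0004
```

Emit:
step_arm(increments="-4 3 -2 0 0 0; -4 4 0 0 0 0; -4 4 0 0 0 0; 0 0 0 0 0 0; 0 0 0 0 0 0")

```text
time: 7.55
tool_pos: [0.4923, -0.2825, 0.219]
ee_rot: [-3.141, -0.001, 0.28]
wrist_force: [-0.2, 0.6, -0.9]
width: -0.0001
```

```bash
python3 - <<'E'
from h import *
o=get_obs();print(o["tool_pos"],o["wrist_force"],o["time"])
s=snapshot("scene")[:,:,::-1]
cv2.imwrite("pics/s5.png",cv2.resize(s[130:300,180:400],None,fx=3.5,fy=3.5,interpolation=cv2.INTER_CUBIC))
E
```

```text
[ 0.49232796 -0.28246664  0.21899149] [-0.19563612  0.63087645 -0.93778545] 7.55
```

View pics/s5.png

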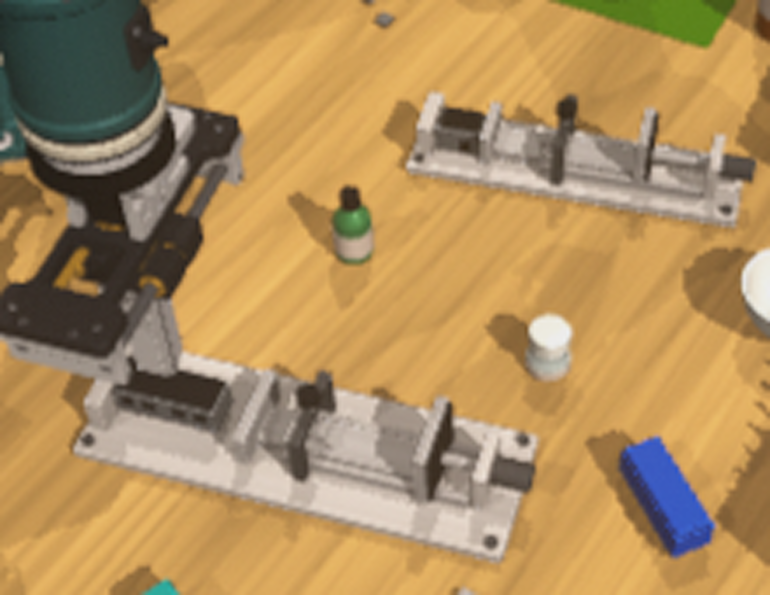

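The picture shows the slide parked half open with the plate at crop px (437,450), pin down, wagon in place, small jig closed and the bench things unmoved. I'll do a numeric check and then hand in.

```bash
python3 - <<'E'
from h import *
p=ray(cam("scene"),((441.5)/3.5-.5+180,(400.5)/3.5-.5+130),.07)[0]
print("travel mm ~",jig(p)[0]-78, jig(p)); print(get_obs()["qvel"].round(3))
close_job()
E
```

```text
travel mm ~ 22.716056277853383 [100.71605628  27.14689992  70.        ]
[ 0.033 -0.001  0.001 -0.001 -0.    -0.001]
the job is handed in; nothing more can be done
```

The larger jig is open and parked on its stop pin, and the job is handed in at about 7.6 s of the 35 s allowed.

- **Push:** I closed the fingers and lowered them into the gap in front of the thumb plate. I pushed the slide to about 33 mm of travel, judged from the fingertip position, with 6.2 N resisting. I then backed off, and the force fell to about zero.
- **Parked position:** the last picture puts the slide at about 22.7 mm of travel. The calibration is only good to about 2 mm, so this alone doesn't prove it is inside the 19 to 23.7 mm window. The zero force on backing off and the pin looking fully down both agree with it being parked.
- **Everything else:** the wagon body is still in its place and the small jig is still closed on its hut. The glue bottle and paint pot look unmoved. The amber bottle, tape, cup, brush and knife were mostly outside the last picture, but the arm never went near them. It was clear of everything when I handed in.

No check failed. The wrist and scene cameras disagreed by about 3 mm across the jig, which didn't matter for this push.

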